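# Clamp a sample rack with the ratchet clamp

### The job

Stand the short five-place rack on the bed of the ratchet clamp, midway along the jaws and between them, and let go of it. Then flip the direction lever on the ratchet to the closing side (fin to the right as seen from the knob end of the handle) and pump the handle back and forth by its knob, never pushing the jaw itself, until the jaw holds the rack firmly. Finally swing the handle back to its front stop, the one nearest the jaws, and leave the neighbouring things where they are.

Things in the scene. Friction and masses are not known exactly. Their poses are not given: they have to be found in the camera images.
- clamp: ratchet bench clamp fixed to the worktop: grey base plate 170 mm (x) by 235 mm (y from -97 to +138 mm), 12 mm thick; origin on its underside, z up; at yaw 0 its x points away from the robot, y left. At its -y end a fixed jaw, 120 mm long in x, top 44 mm up, its face at y = -55 mm; the like moving jaw faces it; then the gear housing with the upright spindle at x 30, y 65 mm
- clamp_bed (a point): top of the base plate (12 mm up) at the middle of the open gap between the jaws; axes as the clamp's
- spindle (a point): on the spindle axis, level with the handle bar's upper face, 64 mm over the worktop; axes as the clamp's. Under the bar is a toothed wheel 86 mm across, 44 to 53 mm up
- jaw (a joint): travel of the moving jaw towards the fixed jaw in m: 0 open, 0.036 at most; 16 mm per radian of the wheel; stays where it is left. Its face plate is sprung (7 mm of give): it meets the rack standing against the fixed jaw at about 0.028 with 2.5 N and then presses 2.5 N harder per mm. At 0.030 to 0.034 the rack is held firmly (more than 5 N)
- handle (a joint): angle of the handle in rad, -0.75 (front stop, nearest the jaws) to +0.75, growing clockwise seen from above. In the clamp's frame it points from the spindle along (-cos(0.65+angle), sin(0.65+angle)). Lever on the closing side: clockwise closes the jaw, the swing back ratchets freely; each reversal loses up to 0.35 rad. Stays where left; takes 5 to 8 N at the knob to drive
- knob_mid (a point): middle of the upright black knob at the end of the handle, 120 mm from the spindle axis, 93 mm over the worktop; the knob is a cylinder 26 mm across, 67 to 113 mm up, and spins freely on its pin
- direction (a joint): the direction lever on top of the handle, in rad: -0.45 opening side (as found), +0.45 closing side; it turns clockwise seen from above about an upright pivot on the handle 64 mm from the spindle, and stays where it is left; 3 N at its fin moves it
- fin (a point): middle of the upright black fin at the end of the direction lever, 86 mm over the worktop; the fin is 22 mm long along the lever, 10 mm thick, 67 to 97 mm up, 46 mm from the lever's pivot, near the spindle (on the line from the pivot to the spindle when the lever is at 0). Seen from the knob end it must go from the left to the right
- row_rack: the rack to clamp: white empty five-place sample rack, 22 mm (its x) by 136 mm (its y) by 66 mm tall, standing on the worktop; origin at the centre of its underside. The other racks about are 236 mm long and carry vials
- bench_timer: bystander: white bench timer, 62 x 66 x 19 mm, origin under its centre
- caps_box: bystander: smoked box of caps, 72 x 102 x 49 mm, origin under its centre
- tape: bystander: the nearer of two rolls of tape lying flat, 98 mm across, 25 mm tall, origin under its centre
- long_rack: bystander: 236 mm long vial rack with black caps behind the clamp, 25 mm wide, 74 mm tall, origin under its centre
- jaw_face (a point): centre of the moving jaw's sprung face plate, 29 mm over the worktop; it lies at clamp y = -5 mm when open (50 mm gap) and moves to -y as the jaw closes; plate 114 mm long in x, jaw and plate 25 mm thick in y, jaw 120 mm long, its top 44 mm up. Axes as the clamp's

How it is judged (in metres and radians):
On the way, in this order (a step that is already met when the one before it is completed fails the run):
1. the rack stands on the bed between the open jaws, released (y of row_rack in the frame of clamp_bed between -0.018 and 0.018 m and x of row_rack in the frame of clamp_bed between -0.025 and 0.025 m and z of row_rack in the frame of clamp_bed below 0.004 m and angle between row_rack's own z axis and vertical below 0.1 rad and contact force between the fingers and row_rack below 0.05 N and value of joint direction below 0 rad and value of joint jaw below 0.005 m), for 0.2 s.
2. the direction lever is flipped to the closing side (value of joint direction above 0.3 rad and value of joint jaw below 0.008 m), for 0.1 s.
3. the ratchet has driven the jaw against the rack (contact force between jaw and row_rack above 5 N and value of joint jaw above 0.022 m), for 0.1 s.
At the end, for the whole second after the job is handed in: the rack stands upright on the bed (within 6 mm, 0.1 rad), its middle within 25 mm of the middle of the jaws, squeezed between both jaws with more than 5 N; the direction lever is on the closing side (over 0.3 rad) and the handle is at its front stop (below -0.6 rad) (all of step 3 and x of row_rack in the frame of clamp_bed between -0.025 and 0.025 m and z of row_rack in the frame of clamp_bed below 0.006 m and angle between row_rack's own z axis and vertical below 0.1 rad and value of joint direction above 0.3 rad and value of joint handle below -0.6 rad and linear speed of row_rack below 0.02 m/s); the robot touches nothing.
It fails at once if the jaw is pushed directly by the gripper (contact force between the fingers and jaw above 8 N).
It fails at once if the rack is tipped over (angle between row_rack's own z axis and vertical above 0.6 rad).
It fails at once if a neighbouring thing is shifted by more than 25 mm (distance of any of bench_timer, caps_box, tape, long_rack from where it was at the start of the episode above 0.025 m).
It also fails if it takes over 61 s, if anything falls off the work surface, if the arm or the gripper's body presses on something with over 40 N, if the wrist force passes 120 N, or if a joint passes its speed limit or range.

### The arm

A 7-joint arm with a two-finger parallel gripper is mounted at the origin on the work surface; the furniture and walls round the work are solid. World frame = base frame: x ahead of the robot, y to its left, z up, the work surface at z = 0. Lengths are in m, angles in degrees, forces in N, time in s.
With the tool pointing down it reaches from about 0.35 to 0.775 m from the base axis. Payload 3.1 kg.
Tool frame: the origin (TCP) lies between the finger pads; the fingertips stand r.tips_ahead ahead of it and the grasp point (between the pads) lies 5 mm behind it (r.tips_ahead is the distance from the TCP to the fingertips, in m); z points along the fingers, y is the line along which they close (so a half turn about z gives the same grasp; the last joint's range is limited). The gripper opens to 85 mm and grips with 20 to 120 N. Pads are 22 mm wide; open, the fingers measure 114 mm over their backs; the gripper's body (76 mm by 85 mm) begins 54 mm behind the grasp point. The pads swing forward as they close: fully open they stand 13 mm farther back than shut.
Start: joints at [66.939, 17.813, 0.802, 86.603, -0.252, 75.585, -1.558], TCP at [0.194, -0.515, 0.211] pointing down, gripper open.
Joint ranges: [-154.91, 154.91], [-16.99, 109.72], [-72.82, 74.43], [7.12, 147.25], [-82.49, 262.49], [11.32, 116.49], [-174.64, 174.64]. Speed limits (degrees/s): [159.86, 159.86, 180, 180, 180, 180, 180].

### API

Orientations are given as a 3x3 rotation matrix whose columns are the frame's x, y, z axes.
In Python, from station import r gives the robot as it stands. The module is installed in compiled form; this text tells all that it offers.
- The arm moves only by the shell command python3 -m crank 'ROWS'. ROWS is JSON, one flat list of numbers, 7 for each row, row after row: the turn, a rotation vector about the tool's x, y, z in rad, then the shift along the tool's x, y, z in mm, then the closure in counts, from 0 (fully open) to 255 (shut). A call has 1 to 20 rows; each row shifts and turns the commanded pose from where the row before left it, along the tool's axes as they then stand; what a row does not reach is not made up. A row lasts 1/10 s, in which the tool goes at most 50 mm and 8.59 degrees, less where a joint would pass 70% of its speed; a pose out of reach is approached as far as the arm can. A call with a gripper value outside its range is refused whole. The fingers move at their own pace and stop on an object; the grip force is fixed at half the most. Time passes only in rows, so rows that do not move let the fingers close. It gives the time, the measured TCP pose, the force, the opening and the grip force at its end, in the units of the state.
- r.get_state(): the state, without advancing time (a new reading comes with each control period).
- r.read_camera(name): name is "scene" or "side" or "wrist"; returns a dict with "color" (480x640x3 uint8, blue, green, red), "z_map" (480x640 float32, m along the optical axis (not along the pixel's ray), 0 where there is no reading), "fx", "fy", "cx", "cy" (pixels), "k1" (the pictures are not rectified: a ray, as slopes to the right and down, at radius r is drawn at 1 + k1 r^2 times it, then the intrinsics apply), "world_from_camera" (4x4, takes a point from camera to world coordinates). Camera axes: x right, y up, looking along -z (the intrinsics and any distortion apply to the point x, -y, -z); pixel columns grow to the right and rows downward; lengths in m; the calibration is good to about 2 mm. A picture is of the moment at which its call begins.
- r.hand_in(): hands the job in; it is judged then, once.
The state is a dict: "time": time; "joints": joint angles; "qd": joint speeds; "effort": joint torques, N m; "eef_pos": TCP position; "tool_rot": TCP orientation; "wrist_force": force on the tool from outside, world axes, zero at the start; "moment": the same for the moment, N m; "width": finger opening in m; "finger_force": force on a finger pad.
Only numpy, scipy, OpenCV 4.12 (cv2) and the standard library are available. Lean on these libraries where they do the work, as an engineer would, in place of code of your own. Each camera call takes 0.05 s, during which the arm holds its last target. There are 200 camera calls.

## Working session

There is one attempt and no reset: what is moved stays moved. The work goes in short steps, Python scripts to look and compute and a shell command to move; the robot and the scene stay as the last step left them, time stands still between calls to the robot, and variables do not carry over. Pictures are saved under pics/ and viewed, at most 10 in all, crops included, and the job is handed in when it is done.

```bash
mkdir -p pics; cat > h.py <<'E'
import numpy as np, cv2
from station import r
def cast(c,u,v,z):
    x=(u-c["cx"])/c["fx"]; y=(v-c["cy"])/c["fy"]
    X,Y=x,y
    for _ in range(20):
        k=1+c["k1"]*(X*X+Y*Y); X,Y=x/k,y/k
    T=np.array(c["world_from_camera"]); d=T[:3,:3]@np.array([X,-Y,-1]); o=T[:3,3]
    return o+d*(z-o[2])/d[2]
def pts(c):
    h,w=c["z_map"].shape; v,u=np.mgrid[:h,:w]
    x=(u-c["cx"])/c["fx"]; y=(v-c["cy"])/c["fy"]; X,Y=x,y
    for _ in range(20):
        k=1+c["k1"]*(X*X+Y*Y); X,Y=x/k,y/k
    z=c["z_map"]; P=np.stack([X*z,-Y*z,-z],-1); T=np.array(c["world_from_camera"])
    return P@T[:3,:3].T+T[:3,3]
E
python3 - <<'E'
from h import *
import pickle
d={n:r.read_camera(n) for n in("scene","side","wrist")}
pickle.dump(d,open("d0.pkl","wb"))
for n in d: cv2.imwrite(f"pics/{n}0.png",d[n]["color"]); print(n,np.round(d[n]["world_from_camera"],3).tolist(),d[n]["fx"],d[n]["k1"],(d[n]["z_map"]>0).mean())
s=r.get_state();print(s, r.tips_ahead)
E
```

```text
scene [[-0.815, 0.38, -0.438, -0.005], [-0.58, -0.55, 0.601, 0.846], [-0.012, 0.744, 0.668, 0.982], [0.0, 0.0, 0.0, 1.0]] 558.1767202523146 -0.10028446630896146 0.9958268229166667
side [[-0.984, 0.105, -0.141, 0.378], [-0.176, -0.548, 0.818, 1.149], [0.009, 0.83, 0.558, 0.85], [0.0, 0.0, 0.0, 1.0]] 553.9061290824369 -0.05900497775834557 0.995927734375
wrist [[0.353, 0.902, 0.247, 0.256], [-0.936, 0.342, 0.09, -0.492], [-0.003, -0.262, 0.965, 0.373], [0.0, 0.0, 0.0, 1.0]] 339.76117657588304 -0.03876346357695287 0.9912174479166667
{'time': 0.15, 'joints': array([66.93822924, 17.84883828,  0.80096779, 86.67058009, -0.25057812,
       75.58378199, -1.5579393 ]), 'qd': array([-0.0971191 , -0.15496117,  0.0779832 , -0.2142653 , -0.03700769,
        0.02671216, -0.07641472]), 'effort': array([ 6.85000014e-04, -3.80274260e+01,  1.46274590e-01, -2.30849594e+01,
        1.22132344e-02,  9.65440879e-03,  4.94516812e-06]), 'eef_pos': array([ 0.19397086, -0.51403771,  0.21048283]), 'tool_rot': array([[ 9.35575994e-01,  3.53124688e-01, -7.17071135e-04],
       [ 3.53125402e-01, -9.35574598e-01,  1.61937205e-03],
       [-9.90332886e-05, -1.76826165e-03, -9.99998432e-01]]), 'wrist_force': array([ 0.27006851, -0.73669266,  0.76954712]), 'moment': array([ 0.03817971, -0.01000302, -0.03131875]), 'finger_force': 0.0, 'width': 0.08516931836430833} 0.014
```

View pics/scene0.png

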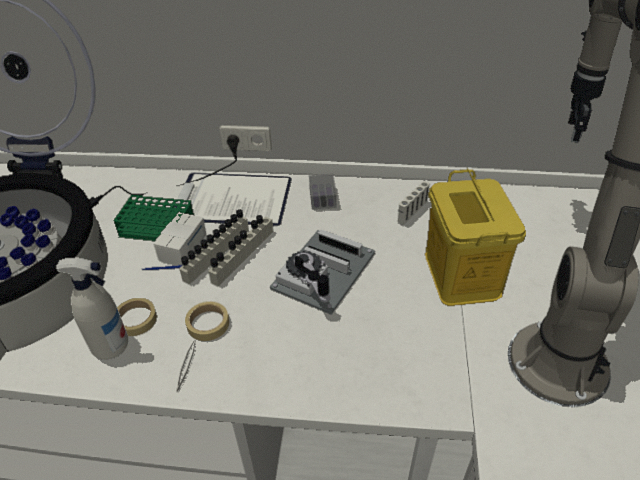

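View pics/side0.png

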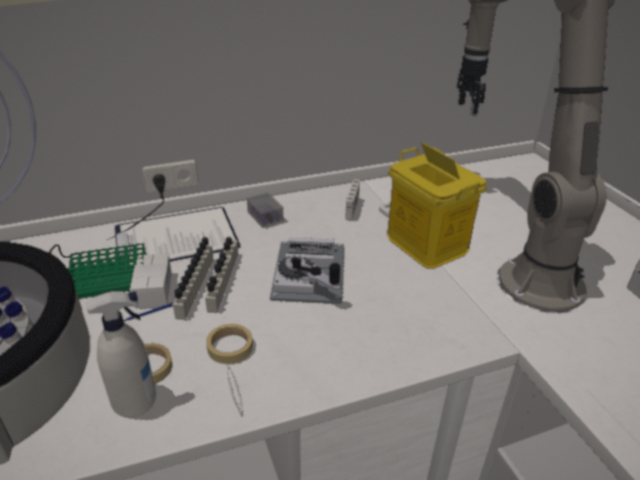

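The scene view shows the clamp at about (322,270), with its knob at (323,285). The short rack is at (413,203), next to the tall yellow bin at (475,240), and the near long rack is at (243,250). The side view has the short rack at (353,200) and the clamp at (308,270).

```bash
python3 - <<'E'
from h import *
import pickle
d=pickle.load(open("d0.pkl","rb"))
# top-down map, 1.5mm/px : x up 0.2..0.9, y left
S=1.25
W=np.zeros((600,800,3),np.uint8)
for k,n in enumerate(("scene","side")):
    c=d[n];P=pts(c).reshape(-1,3);C=c["color"].reshape(-1,3)
    ok=(c["z_map"].reshape(-1)>0)&(P[:,2]<0.25)&(P[:,2]>-0.02)
    P=P[ok];C=C[ok];o=np.argsort(P[:,2]);P=P[o];C=C[o]
    # view: 0.5mm*2.. 1 px=1.5mm ; two panels 400 wide
    u=(200-(P[:,1]+0.25)*1000/S/1.0*1.0).astype(int); v=(590-(P[:,0]-0.2)*1000/S).astype(int)
    m=(u>=1)&(u<399)&(v>=1)&(v<599)
    for a in(0,1):
        for b in(0,1): W[v[m]+a,u[m]+b+400*k]=C[m]
cv2.imwrite("pics/top.png",W)
for n,px in(("scene",[(413,203),(470,190),(322,268),(323,285),(309,262),(243,250),(340,245)]),("side",[(353,200),(335,270),(308,270)])):
    P=pts(d[n])
    for p in px: print(n,p,P[p[1],p[0]].round(3))
E
```

```text
scene (413, 203) [ 0.494 -0.241  0.051]
scene (470, 190) [ 0.319 -0.157  0.222]
scene (322, 268) [0.559 0.088 0.039]
scene (323, 285) [0.487 0.183 0.105]
scene (309, 262) [0.581 0.109 0.062]
scene (243, 250) [0.762 0.144 0.032]
scene (340, 245) [ 0.574 -0.011  0.03 ]
side (353, 200) [ 0.499 -0.208  0.067]
side (335, 270) [0.495 0.183 0.112]
side (308, 270) [0.563 0.142 0.071]
```

View pics/top.png

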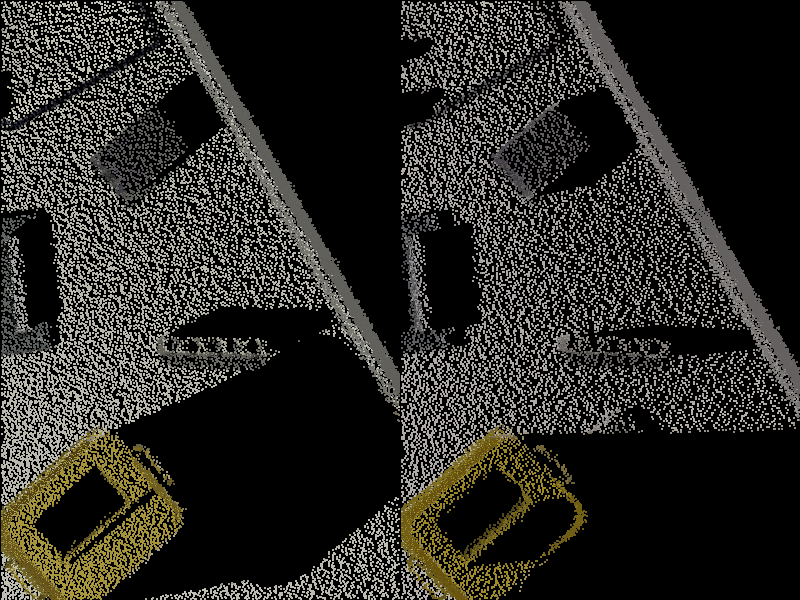

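```bash
python3 - <<'E'
from h import *
import pickle
d=pickle.load(open("d0.pkl","rb"))
W=np.zeros((600,800,3),np.uint8)
for k,n in enumerate(("scene","side")):
    c=d[n];P=pts(c).reshape(-1,3);C=c["color"].reshape(-1,3)
    m=(abs(P[:,0]-.505)<.04)&(abs(P[:,1]+.267)<.1)&(P[:,2]>.05)&(P[:,2]<.08)
    print(n,"rack",m.sum(),P[m].mean(0).round(4),cv2.minAreaRect(P[m][:,:2].astype(np.float32)*1000),np.percentile(P[m][:,2],[50,95]))
    for lo,hi,nm in((.006,.018,"plate"),(.004,.2,"all"),(.085,.12,"knob"),(.038,.05,"jawtop")):
        m=(P[:,0]>.46)&(P[:,0]<.70)&(P[:,1]>-.06)&(P[:,1]<.24)&(P[:,2]>lo)&(P[:,2]<hi)
        print(n,nm,m.sum(),P[m].mean(0).round(4),[np.round(q,1) for q in cv2.minAreaRect(P[m][:,:2].astype(np.float32)*1000)])
    ok=(P[:,2]<.15)&(P[:,2]>-.01);P=P[ok];C=C[ok]
    o=np.argsort(P[:,2]);P=P[o];C=C[o]
    u=(200-(P[:,1]-.08)*1000).astype(int); v=(500-(P[:,0]-.4)*1000).astype(int)
    m=(u>=1)&(u<398)&(v>=1)&(v<598)
    for a in(0,1,2):
        for b in(0,1,2): W[v[m]+a-1,u[m]+b-1+400*k]=C[m]
cv2.imwrite("pics/top2.png",W)
E
```

```text
scene rack 340 [ 0.5033 -0.2599  0.0605] ((503.5170593261719, -263.8897399902344), (147.42434692382812, 26.00217056274414), 88.6621322631836) [0.06150465 0.06640373]
scene plate 2169 [0.5457 0.0724 0.0104] [array([572.2,  64.3]), array([172.2, 235.2]), np.float64(6.5)]
scene all 4943 [0.5584 0.086  0.0312] [array([581.9,  95. ]), array([202.9, 300.2]), np.float64(3.7)]
scene knob 212 [0.5122 0.1683 0.1013] [array([538.4, 152.6]), array([ 26.4, 123. ]), np.float64(66.7)]
scene jawtop 682 [0.5817 0.0496 0.0427] [array([579.1,  66.8]), array([132.6, 198.2]), np.float64(3.1)]
side rack 230 [ 0.5055 -0.2579  0.0639] ((505.6363525390625, -266.9212951660156), (140.21484375, 23.342710494995117), 86.98672485351562) [0.06544934 0.0693692 ]
side plate 1487 [0.5618 0.0938 0.0131] [array([579.8,  90.9]), array([233.1, 290.5]), np.float64(3.9)]
side all 4449 [0.5693 0.0992 0.036 ] [array([579.9,  89.7]), array([239.5, 297.8]), np.float64(0.3)]
side knob 241 [0.5213 0.1652 0.1014] [array([542.1, 153.3]), array([ 26. , 121.3]), np.float64(66.7)]
side jawtop 796 [0.587 0.062 0.043] [array([583.1,  64.4]), array([133.5, 199.4]), np.float64(4.5)]
```

View pics/top2.png

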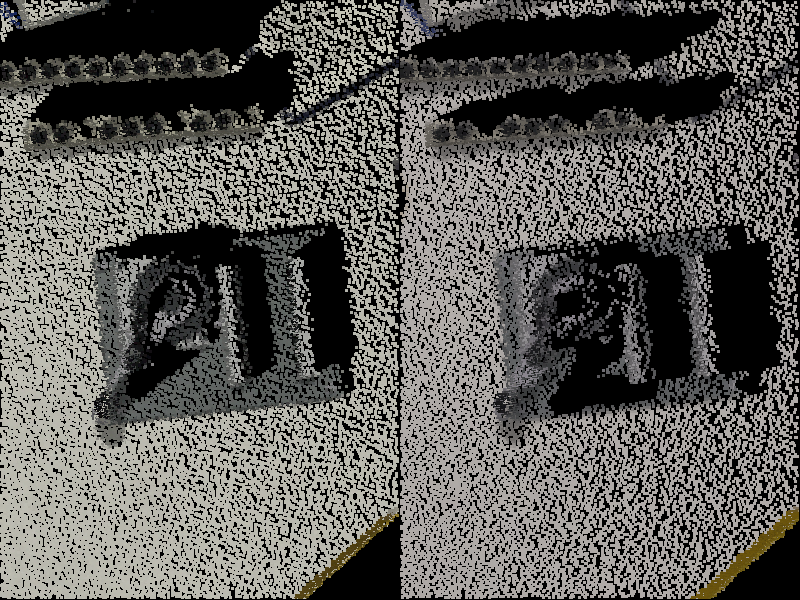

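The top-down map shows the clamp plate corners near (100,428) and (350,390), so yaw is about 6.5° and the bed is near (0.578, 0.014). The rack is centred at about (0.5045, -0.2655) with its long axis along y. I'll go above the rack.

```bash
python3 -m crank '[0,0,-0.1457,0,0,0,0, 0,0,-0.1457,0,0,0,0, 0,0,-0.1457,0,0,0,0, 0,0,-0.1457,0,0,0,0, 0,0,-0.1457,0,0,0,0, 0,0,-0.1457,0,0,0,0, 0,0,-0.1457,0,0,0,0, 0,0,-0.1457,0,0,0,0, 0,0,0,26,30,0,0, 0,0,0,26,30,0,0, 0,0,0,26,30,0,0, 0,0,0,26,30,0,0, 0,0,0,26,30,0,0, 0,0,0,26,30,0,0, 0,0,0,26,30,0,0, 0,0,0,26,30,0,0, 0,0,0,26,30,0,0, 0,0,0,27,30,0,0]'
python3 -m crank '[0,0,0,0,0,0,0,0,0,0,0,0,0,0]'
python3 - <<'E'
from h import *
s=r.get_state();print(s["eef_pos"],s["tool_rot"].round(3).tolist(),s["joints"].round(0))
c=r.read_camera("wrist");cv2.imwrite("pics/w1.png",c["color"])
P=pts(c).reshape(-1,3)
m=(P[:,2]>.05)&(P[:,2]<.08)&(abs(P[:,0]-.505)<.05)&(abs(P[:,1]+.265)<.12)
print(m.sum(),cv2.minAreaRect(P[m][:,:2].astype(np.float32)*1000),np.median(P[m][:,2]))
E
```

```text
time: 1.95
eef_pos: [0.5062, -0.2663, 0.2109]
tool_rot: [[0.045, 0.999, -0.001], [0.999, -0.045, -0.0], [-0.0, -0.001, -1.0]]
wrist_force: [0.1, -1.3, 1.3]
width: 0.0855
finger_force: 0.0
time: 2.15
eef_pos: [0.5059, -0.2658, 0.2107]
tool_rot: [[0.041, 0.999, -0.001], [0.999, -0.041, 0.001], [0.001, -0.001, -1.0]]
wrist_force: [-0.5, -0.8, -0.4]
width: 0.0855
finger_force: 0.0
[ 0.50593182 -0.26577205  0.21067404] [[0.041, 0.999, -0.001], [0.999, -0.041, 0.001], [0.001, -0.001, -1.0]] [ 41.  22. -21.  82.   8.  77.  17.]
2762 ((505.9344177246094, -268.5270080566406), (134.08859252929688, 22.43584442138672), 86.80243682861328) 0.06544371938542984
```

View pics/w1.png

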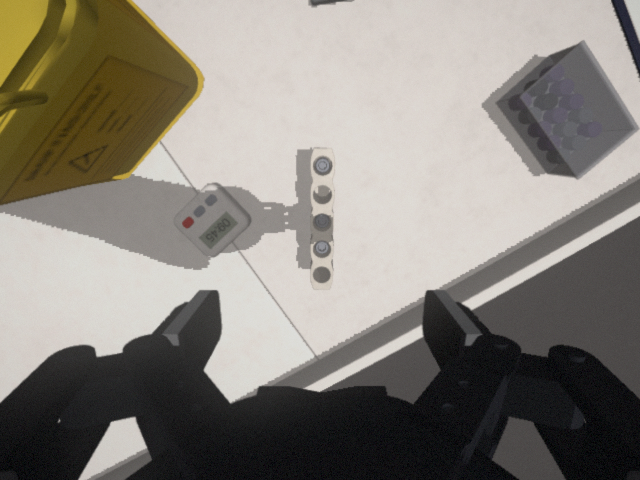

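The wrist view shows the rack as a column at (322,218), centred between the fingers. The timer is at (212,218), clear of the descent. I'll descend, grip and lift.

```bash
python3 -m crank '[0,0,0.015,-2.7,0,39,0, 0,0,0,0,0,39,0, 0,0,0,0,0,39,0, 0,0,0,0,0,30,0, 0,0,0,0,0,10,0, 0,0,0,0,0,0,0, 0,0,0,0,0,0,255, 0,0,0,0,0,0,255, 0,0,0,0,0,0,255, 0,0,0,0,0,0,255, 0,0,0,0,0,0,255, 0,0,0,0,0,0,255, 0,0,0,0,0,0,255, 0,0,0,0,0,0,255]'

```

```text
time: 3.6
eef_pos: [0.5053, -0.2698, 0.0542]
tool_rot: [[0.059, 0.998, -0.0], [0.998, -0.059, 0.0], [0.0, -0.0, -1.0]]
wrist_force: [-0.3, -0.4, 0.5]
width: -0.0002
finger_force: 0.0
```

```bash
python3 - <<'E'
from h import *
c=r.read_camera("wrist");w=c["color"]
P=pts(c).reshape(-1,3)
m=(P[:,2]>.05)&(P[:,2]<.08)&(abs(P[:,0]-.505)<.05)&(abs(P[:,1]+.265)<.12)
print(m.sum(),cv2.minAreaRect(P[m][:,:2].astype(np.float32)*1000),np.median(P[m][:,2]))
d=r.read_camera("scene");e=r.read_camera("side")
o=np.zeros((480,800,3),np.uint8);o[:,:480]=cv2.resize(w,(480,360))[None,:,:].reshape(360,480,3) if 0 else cv2.copyMakeBorder(cv2.resize(w,(480,360)),0,120,0,0,0)
o[:240,480:]=cv2.resize(d["color"][130:250,330:490],(320,240));o[240:,480:]=cv2.resize(e["color"][130:250,270:430],(320,240))
cv2.imwrite("pics/w2.png",o)
E
```

```text
5837 ((506.32110595703125, -265.5128173828125), (128.2804718017578, 22.185606002807617), 87.4474105834961) 0.06559738741013785
```

View pics/w2.png

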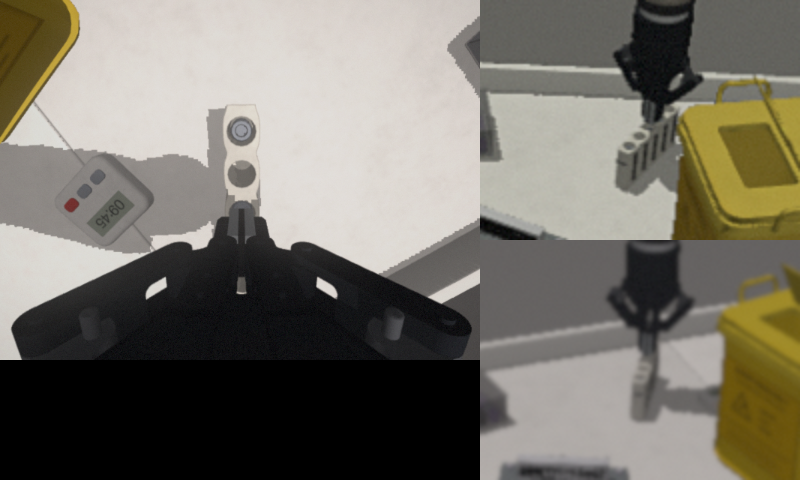

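The fingers appear shut over the middle of the rack at (241,215), and the rack hasn't moved. I'll check the depth at the tips.

```bash
python3 - <<'E'
from h import *
c=r.read_camera("wrist");P=pts(c);s=r.get_state();print(s["eef_pos"],s["width"],s["finger_force"],s["wrist_force"])
for v in range(255,330,6): print(v,[P[v,u].round(3).tolist() for u in (312,322,332)])
print(P[130:260:10,321].round(3).tolist())
E
```

```text
[ 0.5053094  -0.26981244  0.05422776] -0.00013961055155462272 0.0 [-0.55294999 -0.70000127  0.2817933 ]
255 [[0.502, -0.253, 0.066], [0.507, -0.253, 0.066], [0.511, -0.254, 0.065]]
261 [[0.502, -0.256, 0.065], [0.507, -0.257, 0.066], [0.511, -0.257, 0.066]]
267 [[0.502, -0.259, 0.066], [0.506, -0.26, 0.066], [0.511, -0.26, 0.067]]
273 [[0.501, -0.265, 0.059], [0.506, -0.265, 0.058], [0.511, -0.265, 0.06]]
279 [[0.51, -0.205, 0.217], [0.506, -0.26, 0.08], [0.511, -0.26, 0.08]]
285 [[0.502, -0.26, 0.086], [0.506, -0.26, 0.087], [0.511, -0.26, 0.087]]
291 [[0.502, -0.259, 0.093], [0.506, -0.26, 0.094], [0.51, -0.26, 0.093]]
297 [[0.503, -0.259, 0.099], [0.506, -0.26, 0.098], [0.51, -0.26, 0.098]]
303 [[0.503, -0.26, 0.103], [0.506, -0.26, 0.103], [0.51, -0.26, 0.103]]
309 [[0.503, -0.26, 0.107], [0.506, -0.26, 0.109], [0.51, -0.26, 0.108]]
315 [[0.503, -0.26, 0.111], [0.506, -0.26, 0.112], [0.51, -0.261, 0.112]]
321 [[0.503, -0.258, 0.119], [0.506, -0.262, 0.112], [0.51, -0.259, 0.119]]
327 [[0.503, -0.259, 0.121], [0.506, -0.265, 0.112], [0.51, -0.259, 0.123]]
[[0.51, -0.195, 0.001], [0.509, -0.202, 0.065], [0.509, -0.206, 0.066], [0.509, -0.211, 0.059], [0.509, -0.215, 0.058], [0.508, -0.22, 0.058], [0.508, -0.225, 0.05], [0.508, -0.228, 0.067], [0.508, -0.232, 0.067], [0.507, -0.248, 0.015], [0.506, -0.251, 0.028], [0.506, -0.251, 0.049], [0.506, -0.251, 0.066]]
```

```bash
python3 -m crank '[0,0,0,0,0,0,0,0,0,0,0,0,0,0,0,0,0,0,0,0,0,0,0,0,0,0,0,0,0,0,0,0,0,0,0]'; python3 - <<'E'
from h import *
c=r.read_camera("wrist");cv2.imwrite("pics/w3.png",c["color"]);P=pts(c)
m=(P[...,2]>.055)&(P[...,2]<.08)&(abs(P[...,0]-.505)<.05)&(abs(P[...,1]+.265)<.12)
print(cv2.minAreaRect(P[m][:,:2].astype(np.float32)*1000))
# lowest finger points: dark pixels near tool plane
k=(c["color"].max(-1)<70)&(P[...,2]>.02)&(abs(P[...,1]+.27)<.025)&(abs(P[...,0]-.505)<.065)&(abs(P[...,0]-.505)>.02)
Q=P[k];print(len(Q),Q[np.argsort(Q[:,2])[:12:2]].round(3).tolist())
E
```

```text
time: 4.3
eef_pos: [0.5053, -0.2698, 0.0543]
tool_rot: [[0.059, 0.998, -0.0], [0.998, -0.059, -0.0], [-0.0, -0.0, -1.0]]
wrist_force: [0.8, -0.8, -0.6]
width: 0.0724
finger_force: 0.0
((506.27239990234375, -265.36627197265625), (128.3828887939453, 22.701475143432617), 87.01457214355469)
48230 [[0.469, -0.266, 0.083], [0.469, -0.272, 0.083], [0.47, -0.264, 0.083], [0.469, -0.266, 0.083], [0.469, -0.268, 0.083], [0.469, -0.27, 0.083]]
```

View pics/w3.png

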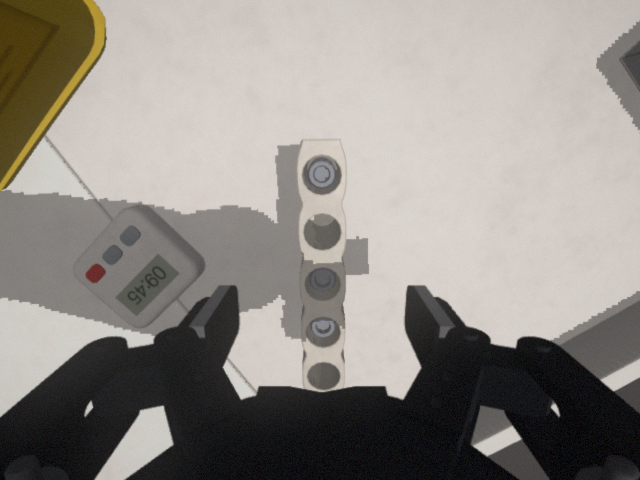

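The wrist view shows the fingers at (225,310) and (415,310), and depth puts their lowest points at about 83 mm. So the real tips sit about 30 mm higher than the nominal TCP suggests, and the fingers closed above the rack. I'll lower 30 mm and grip again.

```bash
python3 -m crank '[0,0,0,0,0,10,0, 0,0,0,0,0,10,0, 0,0,0,0,0,10,0, 0,0,0,0,0,0,0, 0,0,0,0,0,0,255, 0,0,0,0,0,0,255, 0,0,0,0,0,0,255, 0,0,0,0,0,0,255, 0,0,0,0,0,0,255, 0,0,0,0,0,0,255, 0,0,0,0,0,0,255]'
python3 -c "
from h import *
c=r.read_camera('wrist');P=pts(c)
m=(P[...,2]>.055)&(P[...,2]<.08)&(abs(P[...,0]-.505)<.05)&(abs(P[...,1]+.265)<.12)
print(cv2.minAreaRect(P[m][:,:2].astype(np.float32)*1000))
k=(c['color'].max(-1)<70)&(abs(P[...,1]+.265)<.03)&(abs(P[...,0]-.505)>.012)&(abs(P[...,0]-.505)<.03)&(P[...,2]>.02)
Q=P[k];print(Q[np.argsort(Q[:,2])[:12:3]].round(3).tolist())
"
```

```text
time: 5.45
eef_pos: [0.506, -0.2701, 0.0249]
tool_rot: [[0.059, 0.998, 0.001], [0.998, -0.059, -0.001], [-0.001, 0.001, -1.0]]
wrist_force: [0.7, -0.4, 3.0]
width: 0.021
finger_force: 59.8
((504.40216064453125, -253.593505859375), (47.20148849487305, 103.57567596435547), 10.915152549743652)
[[0.519, -0.261, 0.05], [0.518, -0.261, 0.051], [0.487, -0.263, 0.052], [0.488, -0.263, 0.052]]
```

```bash
python3 -m crank '[0,0,0,0,0,-35,255, 0,0,0,0,0,-40,255, 0,0,0,0,0,-35,255, 0,0,0.1398,0,0,0,255, 0,0,0.1398,0,0,0,255, 0,0,0.1398,0,0,0,255, 0,0,0.1398,0,0,0,255, 0,0,0.1398,0,0,0,255, 0,0,0.1398,0,0,0,255, 0,0,0.1398,0,0,0,255, 0,0,0.1398,0,0,0,255, 0,0,0.1398,0,0,0,255, 0,0,0.1398,0,0,0,255]'
python3 -m crank '[0,0,0,14.8,-39.2,0,255, 0,0,0,14.8,-39.2,0,255, 0,0,0,14.8,-39.2,0,255, 0,0,0,14.8,-39.2,0,255, 0,0,0,14.8,-39.2,0,255, 0,0,0,14.8,-39.2,0,255, 0,0,0,14.8,-39.2,0,255, 0,0,0,0,0,0,255, 0,0,0,0,0,0,255]'
python3 - <<'E'
from h import *
s=r.get_state();print(s["joints"].round(0))
c=r.read_camera("wrist");cv2.imwrite("pics/w4.png",c["color"])
import pickle;pickle.dump(c,open("w4.pkl","wb"))
E
```

```text
time: 6.8
eef_pos: [0.5045, -0.2695, 0.1334]
tool_rot: [[0.994, 0.107, -0.002], [0.107, -0.994, 0.001], [-0.002, -0.001, -1.0]]
wrist_force: [-0.3, 0.2, -0.4]
width: 0.0212
finger_force: 59.4
time: 7.7
eef_pos: [0.5765, 0.0164, 0.1335]
tool_rot: [[0.993, 0.117, -0.002], [0.117, -0.993, 0.0], [-0.002, -0.0, -1.0]]
wrist_force: [0.1, -0.8, -0.9]
width: 0.021
finger_force: 59.3
[  4.  25. -11.  89.   5.  67. -90.]
```

View pics/w4.png

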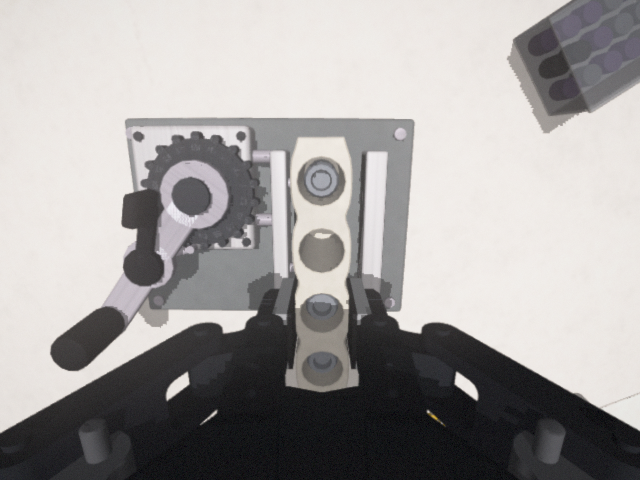

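The wrist view shows the rack held between the jaws, with the moving jaw at columns 272–288 and the fixed jaw at 366–387. Other features are the spindle at (192,195), knob (80,350), lever pivot (144,266) and fin (140,210).

```bash
python3 - <<'E'
from h import *
import pickle;c=pickle.load(open("w4.pkl","rb"));P=pts(c)
for nm,pp,z in(("corners",[(126,119),(414,119),(401,310)],.012),("fixed face",[(366,155),(363,260)],.044),("mov face",[(286,155),(289,255)],.044),("mov far/near",[(279,151),(282,283)],.044),("spindle",[(192,195)],.064),("pivot",[(144,266)],.064),("fin",[(140,192)],.097),("fin",[(140,192)],.097),("knobtop",[(70,352)],.113)):
    for p in pp: print(nm,p,cast(c,*p,z).round(4),"depth",P[p[1],p[0]].round(4))
# heights by mask in region
k=(P[...,2]>.085)&(P[...,2]<.12)&(P[...,1]>.08)
Q=P[k];kn=Q[Q[:,0]<.54];fi=Q[Q[:,0]>.56]
for q in(kn,fi): print(len(q),cv2.minAreaRect(q[:,:2].astype(np.float32)*1000) if len(q)>3 else '',q[:,2].max() if len(q) else '')
E
```

```text
corners (126, 119) [0.6461 0.1821 0.012 ] depth [0.6461 0.1825 0.0112]
corners (414, 119) [ 0.6722 -0.0473  0.012 ] depth [ 0.6734 -0.0501  0.0008]
corners (401, 310) [ 0.5063 -0.0667  0.012 ] depth [ 0.5006 -0.0705  0.    ]
fixed face (366, 155) [ 0.6402 -0.0094  0.044 ] depth [ 0.6402 -0.0097  0.0418]
fixed face (363, 260) [ 0.5608 -0.0191  0.044 ] depth [ 0.5608 -0.0192  0.0438]
mov face (286, 155) [0.6335 0.048  0.044 ] depth [0.6333 0.0483 0.0405]
mov face (289, 255) [0.5581 0.0388 0.044 ] depth [0.554  0.0396 0.0316]
mov far/near (279, 151) [0.6357 0.0533 0.044 ] depth [0.6357 0.0532 0.0441]
mov far/near (282, 283) [0.534  0.0422 0.044 ] depth [0.5856 0.0331 0.1632]
spindle (192, 195) [0.6002 0.108  0.064 ] depth [0.6016 0.1052 0.0716]
pivot (144, 266) [0.5438 0.1425 0.064 ] depth [0.5481 0.1373 0.0741]
fin (140, 192) [0.6045 0.127  0.097 ] depth [0.6019 0.1341 0.0833]
fin (140, 192) [0.6045 0.127  0.097 ] depth [0.6019 0.1341 0.0833]
knobtop (70, 352) [0.5002 0.167  0.113 ] depth [0.5012 0.166  0.1142]
2232 ((498.3163146972656, 167.93832397460938), (25.948253631591797, 25.501415252685547), 1.9765684604644775) 0.11555328235861459
786 ((591.3709716796875, 134.1916961669922), (10.387938499450684, 21.77178192138672), 84.30048370361328) 0.09868569558527535
```

```bash
python3 -m crank '[0,0,0,2.9,8.6,0,255, 0,0,0,0,0,0,255, 0,0,0,0,0,35,255, 0,0,0,0,0,35,255, 0,0,0,0,0,18,255, 0,0,0,0,0,5,255, 0,0,0,0,0,3,255, 0,0,0,0,0,0,255, 0,0,0,0,0,0,255]'
```

```text
time: 8.65
eef_pos: [0.5824, 0.0061, 0.0398]
tool_rot: [[0.994, 0.113, 0.003], [0.113, -0.994, 0.0], [0.003, 0.0, -1.0]]
wrist_force: [0.8, 1.0, -0.3]
width: 0.0207
finger_force: 59.3
```

```bash
python3 -m crank '[0,0,0,0,0,2,255, 0,0,0,0,0,1,255, 0,0,0,0,0,0,255, 0,0,0,0,0,0,255]'
```

```text
time: 9.05
eef_pos: [0.5821, 0.0064, 0.0369]
tool_rot: [[0.994, 0.113, 0.003], [0.113, -0.994, -0.0], [0.002, 0.0, -1.0]]
wrist_force: [-1.6, 0.8, 5.4]
width: 0.0209
finger_force: 60.0
```

```bash
python3 -m crank '[0,0,0,0,0,0,150, 0,0,0,0,0,0,130, 0,0,0,0,0,0,130, 0,0,0,0,0,0,130, 0,0,0,0,0,-20,130, 0,0,0,0,0,-40,130, 0,0,0,0,0,-45,130, 0,0,0,-30,0,-25,255, 0,0,0,-30,0,0,255, 0,0,0,-30,0,0,255, 0,0,0,0,0,0,255, 0,0,0,0,0,0,255]'
python3 - <<'E'
from h import *
c=r.read_camera("wrist");cv2.imwrite("pics/w5.png",c["color"]);P=pts(c)
def cl(p):
    d=np.array(p[:2])-[.577,.038]; return np.round([d[0]*.9936+d[1]*.1132,-d[0]*.1132+d[1]*.9936],4)
m=(P[...,2]>.072)&(P[...,2]<.085)&(abs(P[...,0]-.58)<.09)&(abs(P[...,1]-.008)<.04)
R=cv2.minAreaRect(P[m][:,:2].astype(np.float32)*1000);print(R,np.median(P[m][:,2]),cl(np.array(R[0])/1000))
k=(P[...,2]>.088)&(P[...,2]<.12)&(P[...,1]>.08)
Q=P[k]
for q in(Q[Q[:,0]<.54],Q[Q[:,0]>.56]):
    if len(q)>3: print(len(q),cv2.minAreaRect(q[:,:2].astype(np.float32)*1000),q[:,2].max())
E
```

```text
time: 10.25
eef_pos: [0.4916, -0.004, 0.1655]
tool_rot: [[0.994, 0.113, 0.001], [0.113, -0.994, -0.0], [0.001, 0.0, -1.0]]
wrist_force: [1.2, 0.3, 0.0]
width: -0.0003
finger_force: 0.0
((584.7114868164062, 5.769588470458984), (133.05247497558594, 22.102537155151367), 7.026757717132568) 0.07783769262207574 [ 0.004  -0.0329]
1902 ((498.02252197265625, 168.06736755371094), (25.873130798339844, 25.49217987060547), 64.34754943847656) 0.11531131414634294
700 ((590.9978637695312, 134.31976318359375), (10.772090911865234, 21.986740112304688), 79.43449401855469) 0.09874348521219789
```

View pics/w5.png

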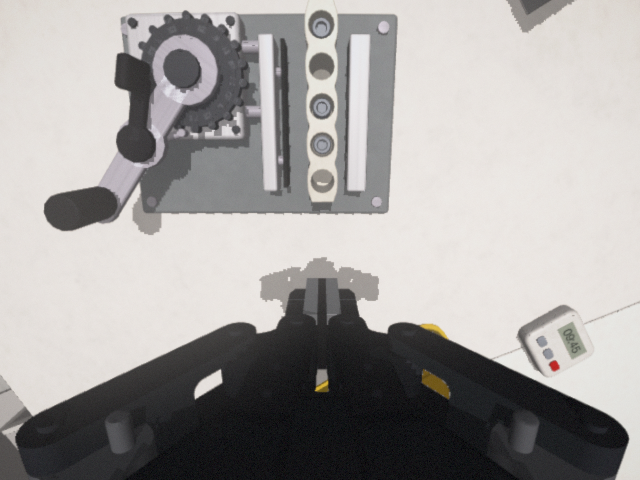

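The rack stands between the jaws, with its centre 4 mm and 3 mm from the bed point. The fin is at (132,70), the pivot at (138,140), the knob at (80,208), and the fingers are shut. I'll go to the left of the fin.

```bash
python3 -m crank '[0,0,0.132,0,0,0,255, 0,0,0.132,0,0,0,255, 0,0,0.132,0,0,0,255, 0,0,0.132,0,0,0,255, 0,0,0.132,0,0,0,255, 0,0,0,0.6,-40.6,0,255, 0,0,0,0.6,-40.6,0,255, 0,0,0,0.6,-40.6,0,255, 0,0,0,0.6,-40.6,0,255, 0,0,0,0.6,-40.6,0,255, 0,0,0,0,0,35,255, 0,0,0,0,0,35,255, 0,0,0,0,0,29,255, 0,0,0,0,0,5,255, 0,0,0,0,0,0,255]'; python3 - <<'E'
from h import *
c=r.read_camera("wrist");cv2.imwrite("pics/w6.png",c["color"]);P=pts(c)
k=(c['color'].max(-1)<90)&(P[...,2]>.05)&(abs(P[...,0]-.60)<.03)&(abs(P[...,1]-.168)<.02)
Q=P[k];print(Q[np.argsort(Q[:,2])[:30:5]].round(3).tolist())
k=(P[...,2]>.088)&(P[...,2]<.1)&(abs(P[...,0]-.59)<.025)&(abs(P[...,1]-.132)<.02)
print(cv2.minAreaRect(P[k][:,:2].astype(np.float32)*1000))
E
```

```text
time: 11.8
eef_pos: [0.5996, 0.1682, 0.06]
tool_rot: [[0.854, -0.52, -0.002], [-0.52, -0.854, -0.0], [-0.002, 0.001, -1.0]]
wrist_force: [-0.5, -0.1, 1.2]
width: 0.0001
finger_force: 0.0
[[0.575, 0.151, 0.05], [0.606, 0.149, 0.051], [0.608, 0.16, 0.084], [0.61, 0.161, 0.085], [0.609, 0.16, 0.086], [0.601, 0.156, 0.087]]
((591.1065673828125, 138.87759399414062), (21.831645965576172, 22.367414474487305), 12.071012496948242)
```

View pics/w6.png

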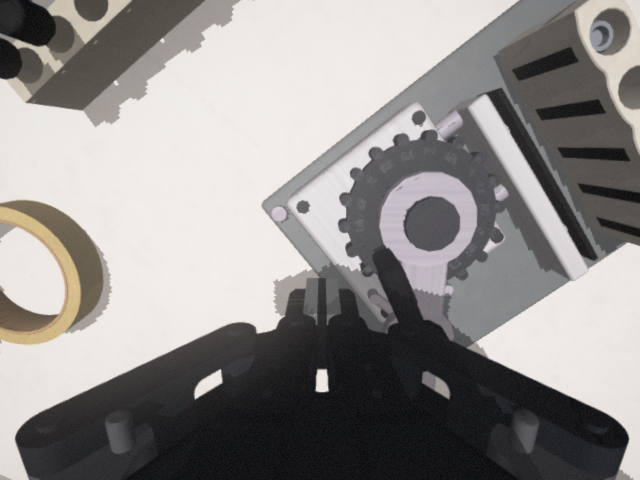

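The wrist view shows the shut fingers at (322,290), the fin just to their right at (395,280), and the spindle at (432,222). Pushing along tool +y will flip the lever.

```bash
python3 -m crank '[0,0,0,6,8,0,255, 0,0,0,0,8,0,255, 0,0,0,0,7,0,255, 0,0,0,0,7,0,255, 0,0,0,0,6,0,255, 0,0,0,0,6,0,255]';python3 -m crank '[0,0,0,0,5,0,255, 0,0,0,0,3,0,255, 0,0,0,0,0,0,255]'
```

```text
time: 12.45
eef_pos: [0.5842, 0.129, 0.0624]
tool_rot: [[0.854, -0.52, 0.004], [-0.52, -0.854, 0.001], [0.002, -0.003, -1.0]]
wrist_force: [4.1, 1.0, 2.3]
width: -0.0003
finger_force: 1.9
time: 12.75
eef_pos: [0.5788, 0.1232, 0.0618]
tool_rot: [[0.855, -0.519, 0.001], [-0.519, -0.855, 0.001], [-0.0, -0.002, -1.0]]
wrist_force: [2.0, 3.1, 3.8]
width: -0.0002
finger_force: 2.1
```

```bash
python3 -m crank '[0,0,0,0,4,0,255, 0,0,0,0,3,0,255, 0,0,0,0,0,0,255]';python3 -m crank '[0,0,0,0,2,0,255, 0,0,0,0,2,0,255, 0,0,0,0,0,0,255]'; python3 - <<'E'
from h import *
for n in("wrist","scene"):
    c=r.read_camera(n);P=pts(c)
    k=(P[...,2]>.086)&(P[...,2]<.1)&(abs(P[...,0]-.57)<.03)&(abs(P[...,1]-.105)<.03)&(c['color'].max(-1)<110)
    Q=P[k];print(n,len(Q)); print(np.round(cv2.minAreaRect(Q[:,:2].astype(np.float32)*1000)[0],1),np.median(Q,0)) if len(Q)>5 else 0
E
```

```text
time: 13.05
eef_pos: [0.5781, 0.1176, 0.0621]
tool_rot: [[0.855, -0.519, 0.006], [-0.519, -0.855, 0.002], [0.004, -0.005, -1.0]]
wrist_force: [6.1, 4.2, 1.6]
width: -0.0001
finger_force: 3.7
time: 13.35
eef_pos: [0.5779, 0.1165, 0.0625]
tool_rot: [[0.855, -0.518, 0.011], [-0.518, -0.855, 0.006], [0.006, -0.01, -1.0]]
wrist_force: [9.9, 6.9, -0.4]
width: -0.0001
finger_force: 5.6
wrist 1931
[582.9 103.2] [0.57825021 0.09805738 0.09578332]
scene 77
[572.2 112.4] [0.5684392  0.12001804 0.09306576]
```

Force rises to 12 N with no further motion, so the lever is at its stop. I'll back off, rise and move out behind the knob to check the lever and knob numerically.

```bash
python3 -m crank '[0,0,0,0,-12,0,255, 0,0,0,0,-12,0,255, 0,0,0,0,0,-35,255, 0,0,0,0,0,-35,255, 0,0,0,-36,5,0,0, 0,0,0,-36,5,0,0, 0,0,0,-36,5,0,0, 0,0,0,-36,5,0,0, 0,0,0,0,0,0,0, 0,0,0,0,0,0,0]'; cat > m.py <<'E'
from h import *
O=np.array([.577,.038]);A=np.array([[.9936,.1132],[-.1132,.9936]])
def meas(n="wrist"):
    c=r.read_camera(n);P=pts(c);L=(P[...,:2]-O)@A.T; z=P[...,2]; dark=c['color'].max(-1)<110
    rel=L-[.03,.065];rad=np.hypot(rel[...,0],rel[...,1])
    k=(z>.105)&(z<.12)&(abs(rad-.12)<.025)
    if k.sum()>20:
        q=L[k].astype(np.float32)*1000;R=cv2.minAreaRect(q);ctr=np.array(R[0])/1000;w=(ctr-[.03,.065])
        print(n,"knob local",ctr.round(4),"world",(O+A.T@ctr).round(4),"size",np.round(R[1],0),"handle",round(float(np.arctan2(w[1],-w[0])-.65),3))
    k=(z>.085)&(z<.1)&(rad<.075)&dark
    if k.sum()>20:
        R=cv2.minAreaRect(L[k].astype(np.float32)*1000);print(n,"fin local",np.round(R[0],1),"world",(O+A.T@(np.array(R[0])/1000)).round(4),np.round(R[1],0))
    # jaw top: z 40..48, between
    k=(abs(z-.044)<.004)&(abs(L[...,0])<.055)&(L[...,1]>-.05)&(L[...,1]<.035)&~dark
    if k.sum()>20: print(n,"movjaw y lo/med/hi",np.percentile(L[k][:,1],[2,50,98]).round(4),k.sum())
    k=(z>.072)&(z<.084)&(abs(L[...,0])<.09)&(L[...,1]>-.06)&(L[...,1]<.0)&~dark
    if k.sum()>20: R=cv2.minAreaRect(L[k].astype(np.float32)*1000);print(n,"rack",np.round(R[0],1),np.round(R[1],0),round(R[2],1))
if __name__=="__main__":
    import sys
    for n in sys.argv[1:]: meas(n)
    s=r.get_state();print(s["time"],s["eef_pos"].round(4))
E
python3 m.py wrist scene side
```

```text
time: 14.45
eef_pos: [0.4504, 0.1905, 0.1304]
tool_rot: [[0.855, -0.518, -0.003], [-0.518, -0.855, -0.003], [-0.001, 0.004, -1.0]]
wrist_force: [0.5, -0.2, 0.6]
width: 0.0847
finger_force: 0.0
wrist knob local [-0.0768  0.1184] world [0.4873 0.1469] size [25. 25.] handle -0.186
wrist fin local [-5.4 65.8] world [0.5641 0.1028] [8. 2.]
wrist movjaw y lo/med/hi [0.005  0.0112 0.0157] 813
scene knob local [-0.0789  0.1219] world [0.4848 0.1502] size [26. 24.] handle -0.169
scene movjaw y lo/med/hi [0.007  0.0144 0.0192] 35
scene rack [  2.6 -30.1] [133.  21.] 1.0
side fin local [ 2.7 60.2] world [0.5729 0.0981] [11. 25.]
side movjaw y lo/med/hi [-0.0264  0.0096  0.0183] 156
side rack [ 11.7 -32.6] [ 30. 118.] 89.8
14.6 [0.4528 0.1898 0.1308]
```

```bash
python3 -m crank '[0,0,0,26,9.4,0,0, 0,0,0,25.7,9.4,0,0, 0,0,0,0,0,0,0, 0,0,0,0,0,30,0, 0,0,0,0,0,25,0, 0,0,0,0,0,10,0, 0,0,0,0,0,0,0, 0,0,0,0,0,0,255, 0,0,0,0,0,0,255, 0,0,0,0,0,0,255, 0,0,0,0,0,0,255, 0,0,0,0,0,0,255, 0,0,0,0,0,0,255]'
```

```text
time: 15.9
eef_pos: [0.4871, 0.1484, 0.0673]
tool_rot: [[0.854, -0.52, 0.001], [-0.52, -0.854, 0.0], [0.001, -0.001, -1.0]]
wrist_force: [-1.0, -0.6, 5.7]
width: 0.0239
finger_force: 58.7
```

```bash
cat > arc.py <<'E'
from m import *
import sys
def knob(a): return O+A.T@(np.array([.03,.065])+.12*np.array([-np.cos(.65+a),np.sin(.65+a)]))
s=r.get_state();R=s["tool_rot"][:2,:2];p=s["eef_pos"][:2]
w=A@(p-O)-[.03,.065];a0=np.arctan2(w[1],-w[0])-.65;print("at",round(a0,3),"rad",np.hypot(*w).round(4),"F",s["wrist_force"].round(1))
a1=float(sys.argv[1]);n=int(sys.argv[2])
off=p-knob(a0)
t=p
for a in np.linspace(a0,a1,n+1)[1:]:
    q=knob(a)+off*(1 if len(sys.argv)<4 else 0);print((R.T@(q-t)*1000).round(1).tolist());t=q
E
python3 arc.py 0.73 9
```

```text
at -0.176 rad 0.12 F [-1.  -0.6  5.7]
[-1.6, -12.0]
[-0.4, -12.1]
[0.8, -12.0]
[2.0, -11.9]
[3.2, -11.6]
[4.3, -11.3]
[5.5, -10.8]
[6.5, -10.2]
[7.5, -9.5]
```

```bash
python3 -m crank '[0,0,0,-1.6,-12,0,255, 0,0,0,-0.4,-12.1,0,255, 0,0,0,0.8,-12,0,255, 0,0,0,2,-11.9,0,255, 0,0,0,3.2,-11.6,0,255]'; python3 -m crank '[0,0,0,4.3,-11.3,0,255, 0,0,0,5.5,-10.8,0,255, 0,0,0,6.5,-10.2,0,255, 0,0,0,7.5,-9.5,0,255, 0,0,0,0,0,0,255, 0,0,0,0,0,0,255]'; python3 m.py wrist side; python3 arc.py -0.72 13
```

```text
time: 16.4
eef_pos: [0.5191, 0.1966, 0.0672]
tool_rot: [[0.854, -0.52, -0.004], [-0.52, -0.854, -0.002], [-0.002, 0.004, -1.0]]
wrist_force: [-6.3, -2.5, 10.4]
width: 0.0244
finger_force: 59.2
time: 17.0
eef_pos: [0.563, 0.2222, 0.0674]
tool_rot: [[0.855, -0.519, 0.0], [-0.519, -0.855, 0.002], [-0.001, -0.002, -1.0]]
wrist_force: [-0.8, 1.3, 6.3]
width: 0.0242
finger_force: 58.8
wrist knob local [0.0075 0.1831] world [0.5637 0.2208] size [52. 26.] handle 0.732
wrist fin local [ 7.2 84.6] world [0.5745 0.1228] [22. 11.]
wrist movjaw y lo/med/hi [-0.0078 -0.0012  0.0033] 3196
side knob local [0.0058 0.1858] world [0.5618 0.2232] size [53. 26.] handle 0.723
side movjaw y lo/med/hi [-0.025  -0.0013  0.0059] 56
side rack [-43.  -33.7] [40. 28.] 2.7
17.1 [0.5629 0.2221 0.0674]
at 0.729 rad 0.1218 F [-1.3  0.1  5.8]
[-8.2, 10.5]
[-7.0, 11.4]
[-5.7, 12.1]
[-4.3, 12.6]
[-2.9, 13.1]
[-1.4, 13.3]
[0.1, 13.4]
[1.5, 13.3]
[3.0, 13.0]
[4.4, 12.6]
[5.8, 12.0]
[7.1, 11.3]
[8.3, 10.5]
```

```bash
python3 -m crank '[0,0,0,-8.2,10.5,0,255, 0,0,0,-7,11.4,0,255, 0,0,0,-5.7,12.1,0,255, 0,0,0,-4.3,12.6,0,255, 0,0,0,-2.9,13.1,0,255, 0,0,0,-1.4,13.3,0,255, 0,0,0,0.1,13.4,0,255, 0,0,0,1.5,13.3,0,255, 0,0,0,3,13,0,255, 0,0,0,4.4,12.6,0,255, 0,0,0,5.8,12,0,255, 0,0,0,7.1,11.3,0,255, 0,0,0,8.3,10.5,0,255, 0,0,0,0,0,0,255, 0,0,0,0,0,0,255]';  python3 m.py wrist; python3 arc.py 0.3 10
```

```text
time: 18.6
eef_pos: [0.4828, 0.0829, 0.0673]
tool_rot: [[0.854, -0.521, 0.004], [-0.521, -0.854, -0.0], [0.003, -0.002, -1.0]]
wrist_force: [1.1, 1.0, 5.3]
width: 0.0245
finger_force: 60.0
wrist knob local [-0.0876  0.0542] world [0.4838 0.0819] size [52. 26.] handle -0.742
wrist fin local [10.1 43.6] world [0.5821 0.0825] [11. 22.]
wrist movjaw y lo/med/hi [-0.0086 -0.0026  0.003 ] 4644
wrist rack [-27.4 -33.4] [71. 23.] 0.4
18.65 [0.4828 0.0829 0.0673]
at -0.732 rad 0.1189 F [1.3 0.7 5.2]
[-7.9, -9.5]
[-6.9, -10.3]
[-5.8, -10.9]
[-4.6, -11.5]
[-3.4, -11.9]
[-2.2, -12.2]
[-0.9, -12.3]
[0.4, -12.4]
[1.7, -12.3]
[2.9, -12.0]
```

```bash
python3 -m crank '[0,0,0,-7.9,-9.5,0,255, 0,0,0,-6.9,-10.3,0,255, 0,0,0,-5.8,-10.9,0,255, 0,0,0,-4.6,-11.5,0,255, 0,0,0,-3.4,-11.9,0,255, 0,0,0,-2.2,-12.2,0,255, 0,0,0,-0.9,-12.3,0,255, 0,0,0,0.4,-12.4,0,255, 0,0,0,1.7,-12.3,0,255, 0,0,0,2.9,-12,0,255, 0,0,0,0,0,0,255, 0,0,0,0,0,0,255]';  python3 m.py wrist; python3 arc.py 0.73 5
```

```text
time: 19.85
eef_pos: [0.5182, 0.1957, 0.0672]
tool_rot: [[0.854, -0.52, -0.0], [-0.52, -0.854, -0.001], [0.0, 0.001, -1.0]]
wrist_force: [-1.6, 0.3, 9.4]
width: 0.0241
finger_force: 60.2
wrist knob local [-0.0401  0.1616] world [0.5188 0.194 ] size [52. 26.] handle 0.293
wrist fin local [ 1.5 72.4] world [0.5703 0.1101] [10. 22.]
wrist movjaw y lo/med/hi [-0.0232 -0.0168 -0.0119] 2336
19.9 [0.5181 0.1957 0.0672]
at 0.298 rad 0.1211 F [-1.9  0.8  9.3]
[3.4, -9.8]
[4.2, -9.5]
[5.0, -9.1]
[5.8, -8.6]
[6.5, -8.1]
```

```bash
python3 -m crank '[0,0,0,1.7,-4.9,0,255, 0,0,0,1.7,-4.9,0,255, 0,0,0,2.1,-4.8,0,255, 0,0,0,2.1,-4.7,0,255, 0,0,0,2.5,-4.5,0,255, 0,0,0,0,0,0,255, 0,0,0,0,0,0,255]';  python3 m.py wrist side scene; python3 arc.py -0.72 13
```

```text
time: 20.6
eef_pos: [0.5375, 0.2105, 0.0672]
tool_rot: [[0.854, -0.52, -0.003], [-0.52, -0.854, -0.002], [-0.002, 0.003, -1.0]]
wrist_force: [-4.2, -0.6, 11.4]
width: 0.0244
finger_force: 60.6
wrist knob local [-0.0186  0.1745] world [0.5387 0.2093] size [52. 26.] handle 0.503
wrist fin local [ 3.4 78.3] world [0.5715 0.1162] [11. 22.]
wrist movjaw y lo/med/hi [-0.0264 -0.0191 -0.0149] 2110
side knob local [-0.019   0.1803] world [0.5377 0.215 ] size [46. 25.] handle 0.519
side movjaw y lo/med/hi [-0.0368 -0.0213 -0.0133] 44
side rack [  3.7 -41.8] [ 29. 133.] 87.9
scene knob local [-0.0206  0.1781] world [0.5364 0.2126] size [52. 27.] handle 0.5
scene movjaw y lo/med/hi [-0.0322 -0.0178 -0.0113] 147
scene rack [  0.9 -39.2] [135.  27.] 0.7
20.75 [0.5376 0.2105 0.0673]
at 0.5 rad 0.1215 F [-4.9 -0.2 11.8]
[-4.8, 10.2]
[-3.8, 10.6]
[-2.8, 10.9]
[-1.8, 11.1]
[-0.8, 11.2]
[0.3, 11.2]
[1.4, 11.2]
[2.4, 11.0]
[3.4, 10.7]
[4.4, 10.4]
[5.4, 9.9]
[6.3, 9.4]
[7.1, 8.7]
```

```bash
python3 -m crank '[0,0,0,1.7,-3.4,0,255, 0,0,0,1.7,-3.3,0,255, 0,0,0,0,0,0,255, 0,0,0,0,0,0,255]'; python3 m.py wrist; python3 arc.py -0.72 13
```

```text
time: 21.15
eef_pos: [0.5436, 0.2139, 0.0672]
tool_rot: [[0.854, -0.52, -0.004], [-0.52, -0.854, -0.002], [-0.002, 0.004, -1.0]]
wrist_force: [-5.4, -2.3, 12.1]
width: 0.024
finger_force: 60.6
wrist knob local [-0.0123  0.1775] world [0.5447 0.2129] size [52. 26.] handle 0.561
wrist fin local [ 4.3 79.9] world [0.5722 0.1179] [22. 10.]
wrist movjaw y lo/med/hi [-0.0275 -0.0198 -0.0159] 1675
21.2 [0.5436 0.2139 0.0672]
at 0.557 rad 0.1215 F [-5.7 -1.4 11.6]
[-5.6, 10.4]
[-4.6, 10.9]
[-3.5, 11.3]
[-2.4, 11.5]
[-1.2, 11.7]
[-0.1, 11.8]
[1.1, 11.7]
[2.2, 11.6]
[3.4, 11.3]
[4.4, 10.9]
[5.5, 10.4]
[6.5, 9.8]
[7.4, 9.2]
```

Jaw travel is about 0.0315, so I'll swing back to the front stop.

```bash
python3 -m crank '[0,0,0,-5.6,10.4,0,255, 0,0,0,-4.6,10.9,0,255, 0,0,0,-3.5,11.3,0,255, 0,0,0,-2.4,11.5,0,255, 0,0,0,-1.2,11.7,0,255, 0,0,0,-0.1,11.8,0,255, 0,0,0,1.1,11.7,0,255, 0,0,0,2.2,11.6,0,255, 0,0,0,3.4,11.3,0,255, 0,0,0,4.4,10.9,0,255, 0,0,0,5.5,10.4,0,255, 0,0,0,6.5,9.8,0,255, 0,0,0,7.4,9.2,0,255, 0,0,0,0,0,0,255, 0,0,0,0,0,0,255]';  python3 m.py wrist
```

```text
time: 22.7
eef_pos: [0.4825, 0.0843, 0.0672]
tool_rot: [[0.853, -0.522, -0.0], [-0.522, -0.853, -0.002], [0.001, 0.002, -1.0]]
wrist_force: [-2.3, -1.8, 10.4]
width: 0.024
finger_force: 60.4
wrist knob local [-0.0879  0.0554] world [0.4834 0.0831] size [52. 25.] handle -0.731
wrist fin local [ 9.7 43.7] world [0.5817 0.0826] [10. 22.]
wrist movjaw y lo/med/hi [-0.0277 -0.0216 -0.0163] 3935
wrist rack [-32.1 -42.8] [23. 62.] 89.3
22.75 [0.4825 0.0845 0.0672]
```

```bash
python3 -m crank '[0,0,0,0,0,0,80, 0,0,0,0,0,0,80, 0,0,0,0,0,0,80, 0,0,0,0,0,0,80, 0,0,0,0,0,-20,80, 0,0,0,0,0,-40,80, 0,0,0,0,0,-40,80, 0,0,0,-30,0,-20,80, 0,0,0,-30,0,0,80, 0,0,0,-20,0,0,80, 0,0,0,0,0,0,80, 0,0,0,0,0,0,80]';  python3 m.py wrist scene side
```

```text
time: 23.95
eef_pos: [0.4144, 0.1281, 0.1862]
tool_rot: [[0.855, -0.519, 0.001], [-0.519, -0.855, -0.001], [0.001, 0.0, -1.0]]
wrist_force: [-0.0, 0.1, -0.5]
width: 0.0587
finger_force: 0.0
wrist knob local [-0.0886  0.056 ] world [0.4826 0.0836] size [25. 25.] handle -0.726
wrist fin local [ 2.7 47. ] world [0.5744 0.085 ] [10.  8.]
wrist movjaw y lo/med/hi [-0.0272 -0.0211 -0.0162] 627
wrist rack [-58.5 -38.2] [25. 12.] 51.7
scene knob local [-0.0912  0.0608] world [0.4795 0.0881] size [24. 24.] handle -0.685
scene fin local [ 7.9 48. ] world [0.5794 0.0866] [10. 25.]
scene movjaw y lo/med/hi [-0.0331 -0.0188 -0.0118] 133
scene rack [  3.3 -38.8] [ 25. 134.] 87.6
side knob local [-0.0879  0.0586] world [0.483  0.0863] size [24. 26.] handle -0.704
side fin local [ 9.1 45.7] world [0.5808 0.0845] [13. 21.]
side movjaw y lo/med/hi [-0.0384 -0.0207 -0.014 ] 162
side rack [  3.6 -43. ] [ 32. 134.] 88.0
24.1 [0.415  0.1275 0.186 ]
```

```bash
python3 -c "
from station import r
print(r.hand_in())"
```

```text
the job is handed in; nothing more can be done
None
```

The job is handed in at about 24 s of the 61 s allowed. By my last camera measurements the rack is clamped with the jaw at about 0.0315, the lever is on the closing side at about 0.44 rad, and the handle is at the front stop at about -0.72 rad. The verdict was not shown, and I did not re-measure the neighbouring things.

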